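# Find the rattling carton and set it in the repack tray

## Task

Three identical small brown cartons stand on the packing bench, and in one of them a stray steel ball was left, which rattles when the carton is shaken. Find that one and stand it upright on the floor of the blue tray. Leave the other two standing upright on the bench where you found them.

Things in the scene. Friction and masses are not known exactly. Their poses are not given: they have to be found in the camera images.
- carton_a: plain brown cardboard carton, taped shut, white labels: 120 mm long (its x), 60 mm wide (its y), 70 mm tall; origin at the centre of its underside, z up. The three look alike and any of them can be the one with the loose ball. Their packed contents do not move but differ in weight, 0.2 to 0.6 kg with the carton, so weight is no proof
- carton_b: as carton_a
- carton_c: as carton_a. In one of the three, drawn anew each time, a 0.19 kg steel ball also rolls freely (a 10 degree tilt or brisk shake will do) some 74 mm from end to end along the carton's length (its x): shaken or tipped that way, it knocks against the ends and the lifted carton's balance shifts by about 0.14 N m from one end to the other
- tray: shallow open blue plastic tray fixed to the bench, 280 mm (its x) x 220 mm (its y), 50 mm tall, walls and floor 5 mm thick, empty; origin at the centre of its underside, z up
Not all that is in view belongs to the job. Leave any pink or turquoise look-alike of the carton_a alone. Leave any green look-alike of the carton_b alone.

How it is judged:
By the outcome, as a careful person would: the job done as asked, in the order asked, and still so for the second after the job is handed in, with the robot touching nothing.
It also fails if it takes over 58 s, if anything falls off the work surface, if the arm or the gripper's body presses on something with over 40 N, if the wrist force passes 120 N, or if a joint passes its speed limit or range.

## Robot

A 6-joint arm with a two-finger parallel gripper is mounted at the origin on the work surface. World frame = base frame: x ahead of the robot, y to its left, z up, the work surface at z = 0. Lengths are in m, angles in rad, forces in N, time in s.
With the tool pointing down it reaches from about 0.35 to 0.975 m from the base axis. Payload 4.9 kg.
Tool frame: the origin (TCP) lies midway between the tips of the shut fingers; the grasp point (between the pads) lies 19 mm behind it; z points along the fingers, y is the line along which they close (so a half turn about z gives the same grasp; the last joint's range is limited). The gripper opens to 85 mm and grips with 20 to 120 N. Pads are 22 mm wide; open, the fingers measure 114 mm over their backs; the gripper's body (76 mm by 85 mm) begins 54 mm behind the grasp point. The pads swing forward as they close: fully open they stand 13 mm farther back than shut.
Start: joints at [1.219, 0.053, 1.613, -0, 1.476, -0.119], TCP at [0.144, 0.608, 0.231] pointing down, gripper open.
Joint ranges: [-3.01, 3.01], [-1.01, 2.22], [0.06, 2.58], [-1.02, 4.17], [0.09, 2.62], [-3.14, 3.14]. Speed limits (rad/s): [2.57, 2.57, 3.14, 3.14, 3.14, 3.14].

## Interface

Orientations are given as a rotation vector (axis times angle).
In Python, from station import ctrl, optics, job gives the robot as it stands.
- The arm moves only by the shell command python3 -m jog 'ROWS' [OPENING] [FORCE]. ROWS is JSON, a list of rows, each a list of 2 entries, a list of its own where there are three numbers: the shift along the tool's x, y, z in m, then the turn, a rotation vector about the tool's x, y, z in rad. A call has 1 to 5 rows; each row is the pose to reach, as a shift and turn from the pose commanded when the call began, along the tool's axes at that moment; what a row does not reach only later rows make up. A row lasts 1/10 s, in which the tool goes at most 50 mm and 8.59 degrees, less where a joint would pass 70% of its speed; a pose out of reach is approached as far as the arm can. A call with a gripper value outside its range is refused whole. OPENING is the opening, from 0 (shut) to 1 (fully open), set as the call begins (- or left out, the last holds). The fingers move at their own pace and stop on an object; FORCE is the grip in N (left out, the last holds). Time passes only in rows, so rows that repeat a pose let the fingers close. It gives the time, the measured TCP pose, the force, the opening and the grip force at its end, in the units of the state.
- ctrl.get_obs(): the state, without advancing time (a new reading comes with each control period).
- optics.get_image(name): name is "scene" or "top" or "wrist"; returns a dict with "image" (384x512x3 uint8, blue, green, red), "fx", "fy", "cx", "cy" (pixels), "rvec" (rotation vector, rad) and "tvec" (3), from world to camera coordinates, as OpenCV has them; the wrist camera has in their place "mount" (4x4, takes a point from camera to tool coordinates, whose origin is the TCP and whose axes are the flange's). Camera axes: x right, y down, z forward; pixel columns grow to the right and rows downward; lengths in m; the calibration is good to about 2 mm. A picture is of the moment at which its call begins: read the wrist's pose just before it. There is no depth.
- job.finish_job(): hands the job in; it is judged then, once.
The state is a dict: "t": time; "q": joint angles; "dq": joint speeds; "effort": joint torques, N m; "tool_pos": TCP position; "tool_rot": TCP orientation; "contact_force": force on the tool from outside, world axes, zero at the start; "wrist_torque": the same for the moment, N m; "opening": finger opening in m; "grip_force": force on a finger pad.
Only numpy, scipy, OpenCV 4.12 (cv2) and the standard library are available. Lean on these libraries where they do the work, as an engineer would, in place of code of your own. Each camera call takes 0.05 s, during which the arm holds its last target. There are 200 camera calls.

## Working session

There is one attempt and no reset: what is moved stays moved. The work goes in short steps, Python scripts to look and compute and a shell command to move; the robot and the scene stay as the last step left them, time stands still between calls to the robot, and variables do not carry over. Pictures are saved under pics/ and viewed, at most 10 in all, crops included, and the job is handed in when it is done.

```bash
ls; mkdir -p pics; python3 - <<'E'
from station import ctrl, optics
import cv2,numpy as np,pickle
d={}
for n in ("scene","top"):
    r=optics.get_image(n); d[n]=r
    cv2.imwrite(f"pics/{n}0.png",r["image"])
    print({k:v for k,v in r.items() if k!="image"})
pickle.dump(d,open("im0.pkl","wb"))
o=ctrl.get_obs();print(o)
E
```

```text
pics
{'fx': 385.30665105630067, 'fy': 385.30665105630067, 'cx': 254.65126326036093, 'cy': 192.70541538325406, 'rvec': array([ 0.83190437,  2.65265556, -0.93168357]), 'tvec': array([ 0.35634279, -0.22041319,  1.33363349])}
{'fx': 396.06409798855486, 'fy': 396.06409798855486, 'cx': 255.99721959336674, 'cy': 201.81412035366512, 'rvec': array([ 2.17921125, -2.13350078,  0.1354399 ]), 'tvec': array([0.06658183, 0.45574202, 1.07797437])}
{'t': 0.1, 'q': array([ 1.21900209e+00,  5.33175135e-02,  1.61413535e+00,  3.00288444e-05,
        1.47598564e+00, -1.18982160e-01]), 'dq': array([-9.69604256e-05, -4.48915180e-04, -4.74466680e-03,  1.30955139e-03,
       -2.56237111e-04,  2.52688566e-03]), 'effort': array([ 3.20753797e-04, -3.94903314e+01, -3.71362174e+01, -9.17040097e-05,
        3.91276975e-03,  1.16482397e-05]), 'tool_pos': array([0.14398653, 0.60762354, 0.23018216]), 'tool_rot': array([-3.64825974e-01, -3.11987359e+00,  2.80814362e-03]), 'contact_force': array([-0.26097048, -0.25252   , -0.40904925]), 'wrist_torque': array([ 0.00795459, -0.01161811,  0.04593867]), 'grip_force': 0.0, 'opening': 0.08551333709322713}
```

View pics/top0.png

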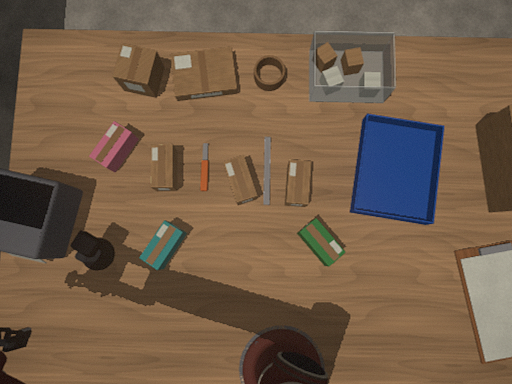

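View pics/scene0.png

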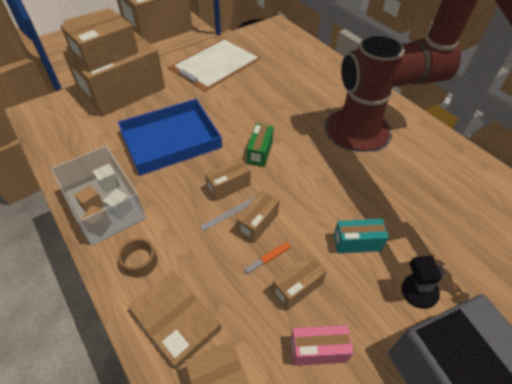

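```bash
python3 - <<'E'
import cv2,pickle
d=pickle.load(open("im0.pkl","rb"))
c=d["top"]["image"][125:240,135:335]
cv2.imwrite("pics/crop1.png",cv2.resize(c,None,fx=4,fy=4,interpolation=cv2.INTER_CUBIC))
E
```

```text
(no output)
```

View pics/crop1.png

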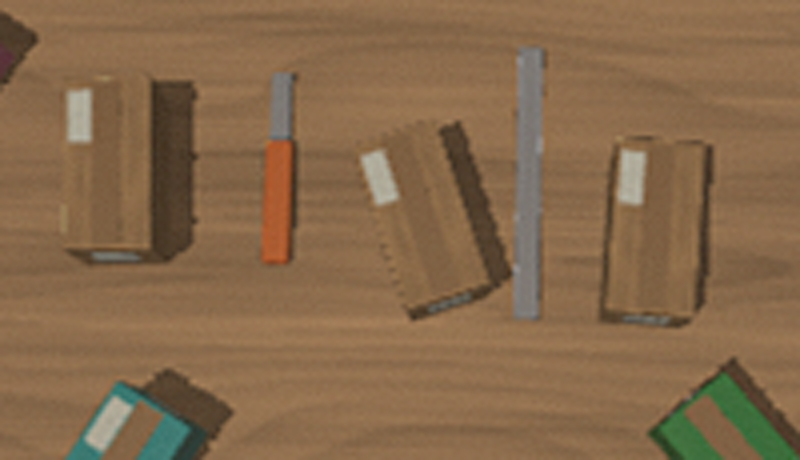

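Bench row: three small brown cartons at top-image pixels (163,167), (241,180), (299,183). They match on size, labels and colour. The pink (113,145), turquoise (161,245) and green (321,241) ones are look-alikes, and the boxes at (139,70) and (206,74) are too large. A knife (205,167) and a ruler (267,170) lie between the cartons. The tray is at (398,169).

```bash
cat > h.py <<'E'
import numpy as np,cv2,sys
from scipy.spatial.transform import Rotation as R
from station import ctrl,optics
np.set_printoptions(precision=4,suppress=True)
def ray(px,im,z):
    Rm=cv2.Rodrigues(im["rvec"])[0];c=-Rm.T@im["tvec"]
    d=Rm.T@np.array([(px[0]-im["cx"])/im["fx"],(px[1]-im["cy"])/im["fy"],1])
    return c+d*(z-c[2])/d[2]
def go(x,y,z,yaw,tilt=0):
    "shift/turn in tool axes to TCP x,y,z pointing down, tool-x at yaw (mod pi), from the present pose"
    o=ctrl.get_obs();T=R.from_rotvec(o["tool_rot"]);best=None
    for k in (0,np.pi):
        G=R.from_euler('z',yaw+k)*R.from_euler('x',np.pi)
        r=(T.inv()*G).as_rotvec()
        if best is None or np.linalg.norm(r)<np.linalg.norm(best): best=r
    print("shift",T.inv().apply(np.array([x,y,z])-o["tool_pos"]),"turn",best,"q6",o["q"][5],"pos",o["tool_pos"],"t",o["t"])
E
python3 - <<'E'
from h import *
import pickle
im=pickle.load(open("im0.pkl","rb"))["top"]
cs={"A":[(64,78),(150,76),(152,248),(66,246)],"B":[(360,150),(438,121),(492,285),(408,308)],"C":[(616,138),(706,142),(696,318),(606,312)]}
for n,c in cs.items():
    P=np.array([ray((u/4+135,v/4+125),im,0.07) for u,v in c])[:,:2]
    a=(P[0]+P[1]-P[2]-P[3])/2;b=(P[1]+P[2]-P[0]-P[3])/2
    print(n,P.mean(0),"L",np.linalg.norm(a),"W",np.linalg.norm(b),"yaw",np.arctan2(a[1],a[0]),np.arctan2(-b[0],b[1])%np.pi)
P=np.array([ray(p,im,0.05) for p in [(364,115),(443,124),(434,223),(351,212)]])[:,:2]
print("tray",P.mean(0),P, "yaw",np.arctan2(*(P[0]-P[3])[::-1]))
print("ruler",ray((267,138),im,0),ray((267,204),im,0),"knife",ray((205,167),im,0))
o=ctrl.get_obs();print(R.from_rotvec(o["tool_rot"]).as_matrix())
go(0.5,0.3,0.2,0)
E
```

```text
A [0.5435 0.3338] L 0.11795756675836606 W 0.058450998368170214 yaw 0.06230910446792035 0.021711014644987703
B [0.5108 0.1178] L 0.11609278308571717 W 0.05759592420639852 yaw 0.3277764429402238 0.33739596154885065
C [ 0.5063 -0.039 ] L 0.12039974001442688 W 0.06094942043134883 yaw -0.048722760171017204 3.106748934263114
tray [ 0.5551 -0.3152] [[ 0.7046 -0.2229]
 [ 0.6831 -0.4447]
 [ 0.4037 -0.4096]
 [ 0.429  -0.1838]] yaw -0.14092780805737254
ruler [0.6467 0.0481 0.    ] [0.4522 0.0446 0.    ] knife [0.5564 0.2262 0.    ]
[[-0.973   0.2307 -0.0007]
 [ 0.2307  0.973  -0.0017]
 [ 0.0002 -0.0018 -1.    ]]
shift [-0.4174 -0.2171  0.0305] turn [-0.0018 -0.0005 -0.2328] q6 -0.11898216003506704 pos [0.144  0.6076 0.2302] t 0.1
```

```bash
python3 -c "
from h import *
go(.5435,.334,.2,.04)"
```

```text
shift [-0.4519 -0.174   0.0304] turn [-0.0018 -0.0005 -0.2728] q6 -0.11898216003506704 pos [0.144  0.6076 0.2302] t 0.1
```

```bash
python3 -m jog '[[[-0.2,-0.077,0],[0,0,-0.12]],[[-0.452,-0.174,0.03],[-0.002,0,-0.273]],[[-0.452,-0.174,0.03],[-0.002,0,-0.273]],[[-0.452,-0.174,0.03],[-0.002,0,-0.273]],[[-0.452,-0.174,0.03],[-0.002,0,-0.273]]]' 1 60
python3 -m jog '[[[0,0,0],[0,0,0]]]'
python3 -c "
from h import *
go(.5435,.334,.2,.04)"
```

```text
t: 0.6
tool_pos: [0.3489, 0.4673, 0.2171]
tool_rot: [0.064, -3.141, -0.003]
contact_force: [0.5, 0.9, -0.5]
opening: 0.0851
grip_force: 0.0
t: 0.7
tool_pos: [0.3516, 0.4653, 0.2165]
tool_rot: [-0.052, 3.141, -0.001]
contact_force: [-0.1, 0.7, -0.7]
opening: 0.0854
grip_force: 0.0
shift [-0.1874 -0.1376  0.0167] turn [-0.0005  0.0004 -0.0067] q6 -0.8076491740532783 pos [0.3516 0.4653 0.2165] t 0.7
```

```bash
python3 -m jog '[[[-0.187,-0.138,0.017],[0,0,-0.007]],[[-0.187,-0.138,0.017],[0,0,-0.007]],[[-0.187,-0.138,0.017],[0,0,-0.007]],[[-0.187,-0.138,0.017],[0,0,-0.007]],[[-0.187,-0.138,0.017],[0,0,-0.007]]]'
python3 -m jog '[[[0,0,0],[0,0,0]],[[0,0,0],[0,0,0]]]'
python3 - <<'E'
from h import *
go(.5435,.334,.022,.04)
o=ctrl.get_obs(); w=optics.get_image("wrist"); cv2.imwrite("pics/w1.png",w["image"])
# overlay predicted top rectangle
M=w["mount"];T=np.eye(4);T[:3,:3]=R.from_rotvec(o["tool_rot"]).as_matrix();T[:3,3]=o["tool_pos"]
C=np.linalg.inv(T@M);K=np.array([[w["fx"],0,w["cx"]],[0,w["fy"],w["cy"]],[0,0,1]])
c,s=np.cos(.04),np.sin(.04);I=w["image"].copy()
P=np.array([[.5435+c*a-s*b,.334+s*a+c*b,.07] for a,b in [(.06,.03),(.06,-.03),(-.06,-.03),(-.06,.03)]])
p=cv2.projectPoints(P,cv2.Rodrigues(C[:3,:3])[0],C[:3,3],K,None)[0]
cv2.polylines(I,[p.astype(int)],True,(0,0,255),1);cv2.imwrite("pics/w1o.png",I)
E
```

```text
t: 1.2
tool_pos: [0.5417, 0.3369, 0.1997]
tool_rot: [0.072, -3.14, -0.002]
contact_force: [0.1, 0.3, 0.5]
opening: 0.0853
grip_force: 0.0
t: 1.4
tool_pos: [0.5398, 0.3386, 0.1998]
tool_rot: [0.073, -3.139, -0.003]
contact_force: [0.0, 0.3, 0.3]
opening: 0.0854
grip_force: 0.0
shift [-0.0038 -0.0052  0.1778] turn [ 0.0021 -0.0014  0.0065] q6 -1.1751436961316875 pos [0.5398 0.3386 0.1998] t 1.4
```

View pics/w1o.png

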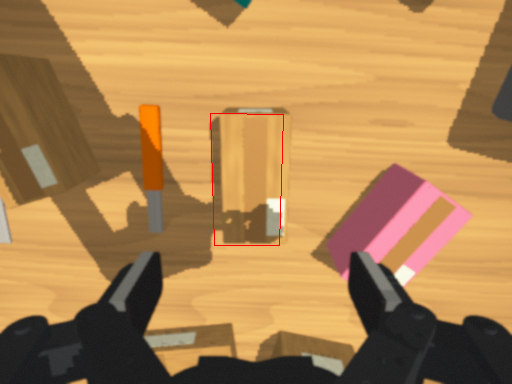

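The wrist view shows carton A at (253,178), about 5 px right of the prediction, so y≈0.338, which is where the TCP already is. The path straight down is clear.

```bash
python3 -m jog '[[[-0.003,0,0.05],[0,0,0.01]],[[-0.003,0,0.1],[0,0,0.01]],[[-0.003,0,0.14],[0,0,0.01]],[[-0.003,0,0.165],[0,0,0.01]],[[-0.003,0,0.178],[0,0,0.01]]]'
python3 -m jog '[[[0,0,0],[0,0,0]],[[0,0,0],[0,0,0]],[[0,0,0],[0,0,0]],[[0,0,0],[0,0,0]],[[0,0,0],[0,0,0]]]' 0 70
```

```text
t: 1.95
tool_pos: [0.5398, 0.3395, 0.0192]
tool_rot: [0.062, -3.136, -0.0]
contact_force: [-0.5, 0.5, 0.3]
opening: 0.0853
grip_force: 0.0
t: 2.45
tool_pos: [0.5442, 0.3398, 0.0244]
tool_rot: [-0.058, 3.138, 0.006]
contact_force: [-0.6, 2.1, 3.2]
opening: 0.0591
grip_force: 77.2
```

```bash
cat > rd.py <<'E'
from h import *
o=ctrl.get_obs();T=R.from_rotvec(o["tool_rot"])
print("  t",o["t"],"pos",o["tool_pos"],"F",o["contact_force"],"M",o["wrist_torque"],"Mtool",T.inv().apply(o["wrist_torque"]),"rot",o["tool_rot"])
E
python3 -m jog '[[[0,0,-0.04],[0,0,0]],[[0,0,-0.08],[0,0,0]],[[0,0,-0.08],[0,0,0]],[[0,0,-0.08],[0,0,0]]]' >/dev/null; python3 rd.py
python3 -m jog '[[[0,0,0],[0,0.15,0]],[[0,0,0],[0,0.3,0]],[[0,0,0],[0,0.3,0]],[[0,0,0],[0,0.3,0]],[[0,0,0],[0,0.3,0]]]' >/dev/null; python3 rd.py
python3 -m jog '[[[0,0,0],[0,-0.15,0]],[[0,0,0],[0,-0.3,0]],[[0,0,0],[0,-0.3,0]],[[0,0,0],[0,-0.3,0]]]' >/dev/null; python3 rd.py
python3 -m jog '[[[0,0,0],[0,-0.15,0]],[[0,0,0],[0,-0.3,0]],[[0,0,0],[0,-0.3,0]],[[0,0,0],[0,-0.3,0]],[[0,0,0],[0,-0.3,0]]]' >/dev/null; python3 rd.py
python3 -m jog '[[[0,0,0],[0,0.15,0]],[[0,0,0],[0,0.3,0]],[[0,0,0],[0,0.3,0]],[[0,0,0],[0,0.3,0]]]' ; python3 rd.py
```

```text
t 2.85 pos [0.5437 0.3389 0.1033] F [-0.7705 -0.2886 -4.2582] M [ 0.0095  0.0093 -0.0487] Mtool [-0.0098  0.0088  0.0488] rot [-0.0581  3.139   0.0042]
  t 3.35 pos [0.542  0.3386 0.1015] F [-0.3733 -0.4465 -5.2861] M [-0.0287 -0.2685  0.0072] Mtool [ 0.0393 -0.2672  0.0043] rot [ 0.0536 -2.8409  0.0063]
  t 3.75 pos [0.5418 0.3391 0.1032] F [-0.6515  0.1731 -3.7285] M [ 0.0264 -0.0436 -0.0408] Mtool [-0.0248 -0.0447  0.0407] rot [ 0.0604 -3.1396 -0.0034]
  t 4.25 pos [0.5456 0.3393 0.1044] F [ 0.6901  0.3621 -4.6528] M [0.0296 0.2473 0.001 ] Mtool [-0.0369  0.2461  0.0112] rot [-0.0507  2.8403  0.0123]
t: 4.65
tool_pos: [0.5456, 0.3388, 0.1031]
tool_rot: [-0.056, 3.138, 0.004]
contact_force: [-0.4, 0.6, -4.4]
opening: 0.0593
grip_force: 80.6
  t 4.65 pos [0.5456 0.3388 0.1031] F [-0.4122  0.5722 -4.4485] M [ 0.0235 -0.0286 -0.0035] Mtool [-0.0225 -0.0294  0.0035] rot [-0.0559  3.1382  0.0041]
```

```bash
python3 -m jog '[[[0,0,0.04],[0,0,0]],[[0,0,0.07],[0,0,0]],[[0,0,0.08],[0,0,0]],[[0,0,0.08],[0,0,0]]]'
python3 -m jog '[[[0,0,0],[0,0,0]],[[0,0,0],[0,0,0]],[[0,0,0],[0,0,0]],[[0,0,0],[0,0,0]]]' 1
python3 -m jog '[[[0,0,-0.05],[0,0,0]],[[0,0,-0.1],[0,0,0]],[[0,0,-0.15],[0,0,0]],[[0,0,-0.18],[0,0,0]],[[0,0,-0.18],[0,0,0]]]'
python3 -c "
from h import *
go(.5108,.1195,.2,.333)"
```

```text
t: 5.05
tool_pos: [0.5428, 0.3392, 0.024]
tool_rot: [-0.06, 3.141, 0.002]
contact_force: [-2.5, -1.9, -0.2]
opening: 0.0591
grip_force: 81.1
t: 5.45
tool_pos: [0.5437, 0.3392, 0.0232]
tool_rot: [-0.059, 3.139, 0.004]
contact_force: [-0.4, 0.1, -0.5]
opening: 0.0853
grip_force: 0.0
t: 5.95
tool_pos: [0.5464, 0.3402, 0.2105]
tool_rot: [-0.058, 3.129, 0.011]
contact_force: [0.1, 0.7, 0.4]
opening: 0.0856
grip_force: 0.0
shift [ 0.044  -0.2193  0.0084] turn [ 0.0052  0.0131 -0.2957] q6 -1.1677240618626483 pos [0.5464 0.3402 0.2105] t 5.95
```

```bash
python3 -m jog '[[[0.044,-0.219,0.008],[0.003,0.006,-0.296]],[[0.044,-0.219,0.008],[0.003,0.006,-0.296]],[[0.044,-0.219,0.008],[0.003,0.006,-0.296]],[[0.044,-0.219,0.008],[0.003,0.006,-0.296]],[[0.044,-0.219,0.008],[0.003,0.006,-0.296]]]'
python3 -m jog '[[[0,0,0],[0,0,0]],[[0,0,0],[0,0,0]],[[0,0,0],[0,0,0]]]' >/dev/null
python3 - <<'E'
from h import *
go(.5108,.1195,.022,.333)
o=ctrl.get_obs(); w=optics.get_image("wrist")
M=w["mount"];T=np.eye(4);T[:3,:3]=R.from_rotvec(o["tool_rot"]).as_matrix();T[:3,3]=o["tool_pos"]
C=np.linalg.inv(T@M);K=np.array([[w["fx"],0,w["cx"]],[0,w["fy"],w["cy"]],[0,0,1]])
I=w["image"].copy()
for x,y,q in [(.5108,.1195,.333),(.5063,-.037,-.04)]:
    c,s=np.cos(q),np.sin(q)
    P=np.array([[x+c*a-s*b,y+s*a+c*b,.07] for a,b in [(.06,.03),(.06,-.03),(-.06,-.03),(-.06,.03)]])
    p=cv2.projectPoints(P,cv2.Rodrigues(C[:3,:3])[0],C[:3,3],K,None)[0]
    cv2.polylines(I,[p.astype(int)],True,(0,0,255),1)
cv2.imwrite("pics/w2o.png",I)
E
```

```text
t: 6.45
tool_pos: [0.5059, 0.1151, 0.1924]
tool_rot: [0.516, -3.091, 0.003]
contact_force: [0.1, -0.8, 0.4]
opening: 0.0856
grip_force: 0.0
shift [-0.0045 -0.0007  0.1716] turn [ 0.0002 -0.006   0.0011] q6 -1.816541661428967 pos [0.5074 0.119  0.1936] t 6.75
```

View pics/w2o.png

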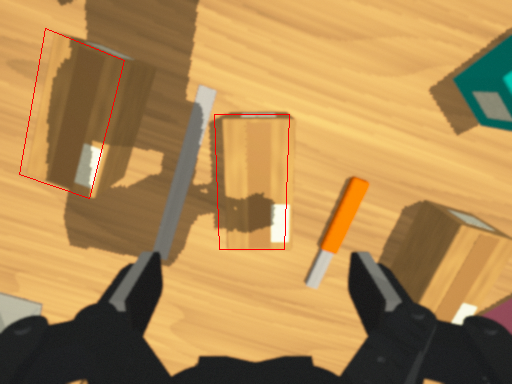

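B fills its predicted outline at (253,182), and A still stands at (450,260). Going straight down on B.

```bash
python3 -m jog '[[[-0.002,0,0.05],[0,-0.006,0]],[[-0.003,0,0.1],[0,-0.006,0]],[[-0.003,0,0.14],[0,-0.006,0]],[[-0.003,0,0.162],[0,-0.006,0]],[[-0.003,0,0.17],[0,-0.006,0]]]'
python3 -m jog '[[[0,0,0],[0,0,0]],[[0,0,0],[0,0,0]],[[0,0,0],[0,0,0]],[[0,0,0],[0,0,0]],[[0,0,0],[0,0,0]]]' 0 70
python3 -m jog '[[[0,0,-0.04],[0,0,0]],[[0,0,-0.08],[0,0,0]],[[0,0,-0.08],[0,0,0]],[[0,0,-0.08],[0,0,0]]]' >/dev/null; python3 rd.py
python3 -m jog '[[[0,0,0],[0,0.15,0]],[[0,0,0],[0,0.3,0]],[[0,0,0],[0,0.3,0]],[[0,0,0],[0,0.3,0]],[[0,0,0],[0,0.3,0]]]' >/dev/null; python3 rd.py
python3 -m jog '[[[0,0,0],[0,-0.15,0]],[[0,0,0],[0,-0.3,0]],[[0,0,0],[0,-0.3,0]],[[0,0,0],[0,-0.3,0]]]' >/dev/null; python3 rd.py
python3 -m jog '[[[0,0,0],[0,-0.15,0]],[[0,0,0],[0,-0.3,0]],[[0,0,0],[0,-0.3,0]],[[0,0,0],[0,-0.3,0]],[[0,0,0],[0,-0.3,0]]]' >/dev/null; python3 rd.py
python3 -m jog '[[[0,0,0],[0,0.15,0]],[[0,0,0],[0,0.3,0]],[[0,0,0],[0,0.3,0]],[[0,0,0],[0,0.3,0]]]' ; python3 rd.py
```

```text
t: 7.3
tool_pos: [0.5068, 0.1196, 0.0205]
tool_rot: [0.523, -3.092, -0.001]
contact_force: [-0.4, 0.0, 0.3]
opening: 0.0856
grip_force: 0.0
t: 7.8
tool_pos: [0.511, 0.1194, 0.026]
tool_rot: [-0.52, 3.094, 0.001]
contact_force: [0.6, 3.7, 3.9]
opening: 0.0592
grip_force: 77.4
  t 8.2 pos [0.5091 0.1184 0.1039] F [-0.7376  0.0578 -7.0435] M [-0.0071  0.0949  0.0455] Mtool [-0.0243  0.092  -0.0456] rot [-0.5208  3.0974 -0.0015]
  t 8.7 pos [0.5079 0.1185 0.1028] F [-0.9832  0.3077 -5.1617] M [ 0.0852 -0.3263  0.0067] Mtool [ 0.027  -0.3362  0.0013] rot [ 0.4717 -2.8049  0.0712]
  t 9.1 pos [0.5082 0.1184 0.1046] F [ 0.0871  0.3455 -5.6958] M [-0.0147 -0.0297  0.0269] Mtool [ 0.0236 -0.0233 -0.0269] rot [ 0.5201 -3.098   0.001 ]
  t 9.6 pos [0.5118 0.119  0.1064] F [ 0.1881  0.4722 -5.0685] M [-0.1447  0.3045 -0.0289] Mtool [0.0439 0.3351 0.0162] rot [-0.4721  2.8037  0.0699]
t: 10.0
tool_pos: [0.5114, 0.1194, 0.1046]
tool_rot: [-0.522, 3.095, 0.0]
contact_force: [0.3, -0.9, -6.0]
opening: 0.0591
grip_force: 79.6
  t 10.0 pos [0.5114 0.1194 0.1046] F [ 0.309  -0.8801 -5.9784] M [-0.009   0.0272  0.0023] Mtool [-0.0004  0.0286 -0.0023] rot [-0.5216  3.0954  0.0001]
```

```bash
python3 -m jog '[[[0,0,0.04],[0,0,0]],[[0,0,0.07],[0,0,0]],[[0,0,0.08],[0,0,0]],[[0,0,0.08],[0,0,0]]]'
python3 -m jog '[[[0,0,0],[0,0,0]],[[0,0,0],[0,0,0]],[[0,0,0],[0,0,0]],[[0,0,0],[0,0,0]]]' 1
python3 -m jog '[[[0,0,-0.05],[0,0,0]],[[0,0,-0.1],[0,0,0]],[[0,0,-0.15],[0,0,0]],[[0,0,-0.18],[0,0,0]],[[0,0,-0.18],[0,0,0]]]'
python3 -c "
from h import *
go(.5063,-.037,.2,-.042)"
```

```text
t: 10.4
tool_pos: [0.5096, 0.1188, 0.0259]
tool_rot: [-0.521, 3.097, 0.0]
contact_force: [-2.5, 0.6, -1.3]
opening: 0.0593
grip_force: 80.0
t: 10.8
tool_pos: [0.51, 0.1188, 0.0248]
tool_rot: [-0.521, 3.096, -0.0]
contact_force: [-0.5, -0.6, -0.3]
opening: 0.0855
grip_force: 0.0
t: 11.3
tool_pos: [0.5127, 0.1192, 0.2112]
tool_rot: [-0.519, 3.085, -0.002]
contact_force: [-0.2, -0.2, 0.6]
opening: 0.0853
grip_force: 0.0
shift [ 0.0573 -0.1454  0.0109] turn [-0.0008  0.0129  0.3753] q6 -1.817121864405705 pos [0.5127 0.1192 0.2112] t 11.3
```

```bash
python3 -m jog '[[[0.057,-0.145,0.01],[0,0.006,0.375]],[[0.057,-0.145,0.01],[0,0.006,0.375]],[[0.057,-0.145,0.01],[0,0.006,0.375]],[[0.057,-0.145,0.01],[0,0.006,0.375]],[[0.057,-0.145,0.01],[0,0.006,0.375]]]' >/dev/null
python3 -m jog '[[[0,0,0],[0,0,0]],[[0,0,0],[0,0,0]],[[0,0,0],[0,0,0]]]' >/dev/null
python3 - <<'E'
from h import *
go(.5063,-.037,.024,-.042)
o=ctrl.get_obs(); w=optics.get_image("wrist")
M=w["mount"];T=np.eye(4);T[:3,:3]=R.from_rotvec(o["tool_rot"]).as_matrix();T[:3,3]=o["tool_pos"]
C=np.linalg.inv(T@M);K=np.array([[w["fx"],0,w["cx"]],[0,w["fy"],w["cy"]],[0,0,1]])
I=w["image"].copy()
for x,y,q in [(.5063,-.037,-.042)]:
    c,s=np.cos(q),np.sin(q)
    P=np.array([[x+c*a-s*b,y+s*a+c*b,.07] for a,b in [(.06,.03),(.06,-.03),(-.06,-.03),(-.06,.03)]])
    p=cv2.projectPoints(P,cv2.Rodrigues(C[:3,:3])[0],C[:3,3],K,None)[0]
    cv2.polylines(I,[p.astype(int)],True,(0,0,255),1)
cv2.imwrite("pics/w3o.png",I)
E
```

```text
shift [-0.0044 -0.0011  0.17  ] turn [-0.001  -0.0054  0.0026] q6 -1.7483770293073888 pos [ 0.5029 -0.0356  0.194 ] t 12.1
```

View pics/w3o.png

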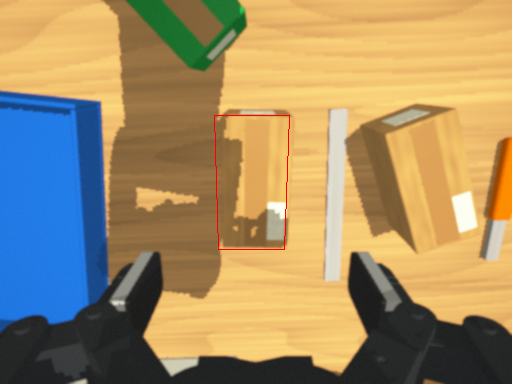

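C lies within its outline at (253,180), and B stands intact at (420,180).

```bash
python3 -m jog '[[[-0.002,0,0.05],[0,-0.005,0]],[[-0.003,0,0.1],[0,-0.005,0]],[[-0.003,0,0.14],[0,-0.005,0]],[[-0.003,0,0.162],[0,-0.005,0]],[[-0.003,0,0.17],[0,-0.005,0]]]'
python3 -m jog '[[[0,0,0],[0,0,0]],[[0,0,0],[0,0,0]],[[0,0,0],[0,0,0]],[[0,0,0],[0,0,0]],[[0,0,0],[0,0,0]]]' 0 70
python3 -m jog '[[[0,0,-0.04],[0,0,0]],[[0,0,-0.08],[0,0,0]],[[0,0,-0.08],[0,0,0]],[[0,0,-0.08],[0,0,0]]]' >/dev/null; python3 rd.py
python3 -m jog '[[[0,0,0],[0,0.15,0]],[[0,0,0],[0,0.3,0]],[[0,0,0],[0,0.3,0]],[[0,0,0],[0,0.3,0]],[[0,0,0],[0,0.3,0]]]' >/dev/null; python3 rd.py
python3 -m jog '[[[0,0,0],[0,-0.15,0]],[[0,0,0],[0,-0.3,0]],[[0,0,0],[0,-0.3,0]],[[0,0,0],[0,-0.3,0]]]' >/dev/null; python3 rd.py
python3 -m jog '[[[0,0,0],[0,-0.15,0]],[[0,0,0],[0,-0.3,0]],[[0,0,0],[0,-0.3,0]],[[0,0,0],[0,-0.3,0]],[[0,0,0],[0,-0.3,0]]]' >/dev/null; python3 rd.py
python3 -m jog '[[[0,0,0],[0,0.15,0]],[[0,0,0],[0,0.3,0]],[[0,0,0],[0,0.3,0]],[[0,0,0],[0,0.3,0]]]' ; python3 rd.py
```

```text
t: 12.65
tool_pos: [0.5025, -0.036, 0.0208]
tool_rot: [-0.064, -3.135, -0.0]
contact_force: [-0.4, 0.9, 0.6]
opening: 0.085
grip_force: 0.0
t: 13.15
tool_pos: [0.5066, -0.0372, 0.026]
tool_rot: [0.066, 3.137, -0.002]
contact_force: [0.1, 1.1, 6.3]
opening: 0.0592
grip_force: 77.8
  t 13.55 pos [ 0.5045 -0.0372  0.1037] F [-0.1899 -0.0134 -6.4673] M [0.0515 0.0768 0.0673] Mtool [-0.0482  0.0788 -0.0674] rot [-0.0656 -3.1405  0.0027]
  t 14.05 pos [ 0.5036 -0.0369  0.1028] F [-0.7136  0.7305 -5.4371] M [-0.0464 -0.4115  0.0156] Mtool [ 0.0324 -0.4131 -0.0059] rot [-0.0595 -2.8397 -0.0077]
  t 14.45 pos [ 0.5036 -0.037   0.1045] F [-0.5171  0.0235 -5.1244] M [-0.013  -0.0307 -0.0432] Mtool [ 0.0116 -0.0311  0.0433] rot [-0.0661 -3.14    0.0023]
  t 14.95 pos [ 0.5073 -0.0377  0.1063] F [ 0.0432 -0.1768 -5.97  ] M [0.0656 0.3632 0.0402] Mtool [-0.0603  0.3655 -0.0242] rot [ 0.0589  2.8403 -0.0116]
t: 15.35
tool_pos: [0.5073, -0.0374, 0.1047]
tool_rot: [0.065, 3.14, -0.002]
contact_force: [-0.8, -0.1, -5.9]
opening: 0.0597
grip_force: 79.4
  t 15.35 pos [ 0.5073 -0.0374  0.1047] F [-0.7868 -0.0626 -5.8915] M [ 0.0361  0.0279 -0.0154] Mtool [-0.0349  0.0294  0.0154] rot [ 0.065   3.1398 -0.0021]
```

C swings a bit more than A and B for its weight, but the signal is noisy. I'll run a cleaner test: roll to one end, return slowly to ±0.05 rad, and average several readings.

```bash
cat > av.py <<'E'
from h import *
import json,os
o=ctrl.get_obs();T=R.from_rotvec(o["tool_rot"]);f="/tmp/av.json"
L=json.load(open(f)) if os.path.exists(f) else []
L.append([T.inv().apply(o["wrist_torque"])[1],o["contact_force"][2],T.apply([0,0,1])@[np.cos(0),0,0]])
json.dump(L,open(f,"w"))
if len(sys.argv)>1:
    A=np.array(L);print(sys.argv[1],"mean My,Fz,tilt",A.mean(0),"sd",A.std(0)[:2],"n",len(L),"t",o["t"]);os.remove(f)
E
python3 -m jog '[[[0,0,0],[0,0.15,0]],[[0,0,0],[0,0.3,0]],[[0,0,0],[0,0.3,0]],[[0,0,0],[0,0.3,0]],[[0,0,0],[0,0.3,0]]]' >/dev/null; python3 av.py
python3 -m jog '[[[0,0,0],[0,0,0]]]' >/dev/null; python3 av.py
python3 -m jog '[[[0,0,0],[0,0,0]]]' >/dev/null; python3 av.py C+.3
python3 -m jog '[[[0,0,0],[0,-0.06,0]],[[0,0,0],[0,-0.12,0]],[[0,0,0],[0,-0.18,0]],[[0,0,0],[0,-0.22,0]],[[0,0,0],[0,-0.25,0]]]' >/dev/null
python3 -m jog '[[[0,0,0],[0,0,0]],[[0,0,0],[0,0,0]],[[0,0,0],[0,0,0]]]' >/dev/null; python3 av.py
python3 -m jog '[[[0,0,0],[0,0,0]]]' >/dev/null; python3 av.py
python3 -m jog '[[[0,0,0],[0,0,0]]]' >/dev/null; python3 av.py
python3 -m jog '[[[0,0,0],[0,0,0]]]' >/dev/null; python3 av.py C+.05
python3 -m jog '[[[0,0,0],[0,-0.15,0]],[[0,0,0],[0,-0.3,0]],[[0,0,0],[0,-0.35,0]],[[0,0,0],[0,-0.35,0]],[[0,0,0],[0,-0.35,0]]]' >/dev/null; python3 av.py
python3 -m jog '[[[0,0,0],[0,0,0]]]' >/dev/null; python3 av.py
python3 -m jog '[[[0,0,0],[0,0,0]]]' >/dev/null; python3 av.py C-.3
python3 -m jog '[[[0,0,0],[0,0.06,0]],[[0,0,0],[0,0.12,0]],[[0,0,0],[0,0.18,0]],[[0,0,0],[0,0.22,0]],[[0,0,0],[0,0.25,0]]]' >/dev/null
python3 -m jog '[[[0,0,0],[0,0,0]],[[0,0,0],[0,0,0]],[[0,0,0],[0,0,0]]]' >/dev/null; python3 av.py
python3 -m jog '[[[0,0,0],[0,0,0]]]' >/dev/null; python3 av.py
python3 -m jog '[[[0,0,0],[0,0,0]]]' >/dev/null; python3 av.py
python3 -m jog '[[[0,0,0],[0,0,0]]]' >/dev/null; python3 av.py C-.05
```

```text
C+.3 mean My,Fz,tilt [-0.4275 -5.9213 -0.2927] sd [0.0292 0.234 ] n 3 t 16.05
C+.05 mean My,Fz,tilt [-0.0659 -5.5986 -0.0506] sd [0.0182 0.7074] n 4 t 17.15
C-.3 mean My,Fz,tilt [ 0.3954 -5.6304  0.2946] sd [0.0296 0.6222] n 3 t 17.85
C-.05 mean My,Fz,tilt [ 0.0736 -6.4155  0.0497] sd [0.0185 0.2345] n 4 t 18.95
```

C's torque is linear in tilt (the ball term is about 0), so C holds no ball. The ball moves to the low end and so *reduces* the swing, and A and B both show less swing for their weight. Putting C back and retesting B.

```bash
python3 -m jog '[[[0,0,0],[0,0.05,0]],[[0,0,0],[0,0.05,0]],[[0,0,0],[0,0.05,0]]]'; python3 -c "
from h import *
go(.5063,-.0372,.026,-.042)"
```

```text
t: 19.25
tool_pos: [0.5052, -0.0371, 0.1041]
tool_rot: [0.066, 3.14, -0.002]
contact_force: [-0.4, -0.0, -6.2]
opening: 0.0592
grip_force: 79.5
shift [-0.0011  0.      0.0781] turn [-0.0012  0.0007  0.0003] q6 -1.7484476612520499 pos [ 0.5052 -0.0371  0.1041] t 19.25
```

```bash
python3 -m jog '[[[0,0,0.04],[0,0,0]],[[-0.001,0,0.07],[0,0,0]],[[-0.001,0,0.08],[0,0,0]],[[-0.001,0,0.08],[0,0,0]]]'
python3 -m jog '[[[0,0,0],[0,0,0]],[[0,0,0],[0,0,0]],[[0,0,0],[0,0,0]],[[0,0,0],[0,0,0]]]' 1
python3 -m jog '[[[0,0,-0.05],[0,0,0]],[[0,0,-0.1],[0,0,0]],[[0,0,-0.14],[0,0,0]],[[0,0,-0.14],[0,0,0]]]'
python3 -c "
from h import *
go(.5105,.119,.15,.333)"
```

```text
t: 19.65
tool_pos: [0.5061, -0.0373, 0.0256]
tool_rot: [-0.066, -3.14, 0.002]
contact_force: [-6.3, -0.7, 6.4]
opening: 0.0594
grip_force: 80.3
t: 20.05
tool_pos: [0.5064, -0.0373, 0.0246]
tool_rot: [0.066, 3.14, -0.002]
contact_force: [-0.9, -0.0, 0.2]
opening: 0.0852
grip_force: 0.0
t: 20.45
tool_pos: [0.5104, -0.038, 0.1721]
tool_rot: [0.065, 3.127, -0.006]
contact_force: [1.0, 0.1, 0.3]
opening: 0.0854
grip_force: 0.0
shift [0.0067 0.1569 0.0215] turn [-0.0061  0.0129 -0.3747] q6 -1.747945637011994 pos [ 0.5104 -0.038   0.1721] t 20.45
```

```bash
python3 -m jog '[[[0.004,0.157,0],[0,0,-0.375]],[[0.004,0.157,0],[0,0,-0.375]],[[0.004,0.157,0],[0,0,-0.375]],[[0.004,0.157,0],[0,0,-0.375]],[[0.004,0.157,0],[0,0,-0.375]]]' >/dev/null
python3 -m jog '[[[0,0,0],[0,0,0]],[[0,0,0],[0,0,0]],[[0,0,0],[0,0,0]]]' >/dev/null
python3 -c "
from h import *
go(.5105,.119,.0245,.333)"
```

```text
shift [-0.002  -0.0002  0.1392] turn [-0.0011 -0.0009 -0.002 ] q6 -1.814037469884805 pos [0.5086 0.1187 0.1638] t 21.25
```

```bash
python3 -m jog '[[[0,0,0.05],[0,0,0]],[[0,0,0.1],[0,0,0]],[[-0.001,0,0.13],[0,0,0]],[[-0.001,0,0.139],[0,0,0]]]'
python3 -m jog '[[[0,0,0],[0,0,0]],[[0,0,0],[0,0,0]],[[0,0,0],[0,0,0]],[[0,0,0],[0,0,0]],[[0,0,0],[0,0,0]]]' 0 70
python3 -m jog '[[[0,0,-0.04],[0,0,0]],[[0,0,-0.08],[0,0,0]],[[0,0,-0.08],[0,0,0]]]' >/dev/null
python3 -m jog '[[[0,0,0],[0,0.15,0]],[[0,0,0],[0,0.3,0]],[[0,0,0],[0,0.3,0]],[[0,0,0],[0,0.3,0]],[[0,0,0],[0,0.3,0]]]' >/dev/null; python3 av.py
python3 -m jog '[[[0,0,0],[0,0,0]]]' >/dev/null; python3 av.py
python3 -m jog '[[[0,0,0],[0,0,0]]]' >/dev/null; python3 av.py B+.3
python3 -m jog '[[[0,0,0],[0,-0.06,0]],[[0,0,0],[0,-0.12,0]],[[0,0,0],[0,-0.18,0]],[[0,0,0],[0,-0.22,0]],[[0,0,0],[0,-0.25,0]]]' >/dev/null
python3 -m jog '[[[0,0,0],[0,0,0]],[[0,0,0],[0,0,0]],[[0,0,0],[0,0,0]]]' >/dev/null; python3 av.py
python3 -m jog '[[[0,0,0],[0,0,0]]]' >/dev/null; python3 av.py
python3 -m jog '[[[0,0,0],[0,0,0]]]' >/dev/null; python3 av.py
python3 -m jog '[[[0,0,0],[0,0,0]]]' >/dev/null; python3 av.py B+.05
python3 -m jog '[[[0,0,0],[0,-0.15,0]],[[0,0,0],[0,-0.3,0]],[[0,0,0],[0,-0.35,0]],[[0,0,0],[0,-0.35,0]],[[0,0,0],[0,-0.35,0]]]' >/dev/null; python3 av.py
python3 -m jog '[[[0,0,0],[0,0,0]]]' >/dev/null; python3 av.py
python3 -m jog '[[[0,0,0],[0,0,0]]]' >/dev/null; python3 av.py B-.3
python3 -m jog '[[[0,0,0],[0,0.06,0]],[[0,0,0],[0,0.12,0]],[[0,0,0],[0,0.18,0]],[[0,0,0],[0,0.22,0]],[[0,0,0],[0,0.25,0]]]' >/dev/null
python3 -m jog '[[[0,0,0],[0,0,0]],[[0,0,0],[0,0,0]],[[0,0,0],[0,0,0]]]' >/dev/null; python3 av.py
python3 -m jog '[[[0,0,0],[0,0,0]]]' >/dev/null; python3 av.py
python3 -m jog '[[[0,0,0],[0,0,0]]]' >/dev/null; python3 av.py
python3 -m jog '[[[0,0,0],[0,0,0]]]' >/dev/null; python3 av.py B-.05; python3 rd.py
```

```text
t: 21.65
tool_pos: [0.5061, 0.1189, 0.0206]
tool_rot: [0.517, -3.09, 0.001]
contact_force: [-0.9, -0.2, -0.5]
opening: 0.0855
grip_force: 0.0
t: 22.15
tool_pos: [0.5112, 0.1201, 0.0271]
tool_rot: [-0.52, 3.095, -0.003]
contact_force: [0.7, -2.4, 4.9]
opening: 0.0594
grip_force: 77.1
B+.3 mean My,Fz,tilt [-0.4085 -5.2971 -0.2787] sd [0.0126 0.3048] n 3 t 23.15
B+.05 mean My,Fz,tilt [-0.0789 -5.8217 -0.0479] sd [0.0226 0.5032] n 4 t 24.25
B-.3 mean My,Fz,tilt [ 0.4417 -5.6018  0.2787] sd [0.0147 0.5092] n 3 t 24.95
B-.05 mean My,Fz,tilt [ 0.0774 -5.4485  0.047 ] sd [0.0311 0.2508] n 4 t 26.05
  t 26.05 pos [0.5093 0.1202 0.1049] F [-1.0838  0.7781 -5.5715] M [-0.0009  0.1364  0.0107] Mtool [-0.0442  0.1292 -0.0086] rot [-0.5127  3.0497  0.0111]
```

B is linear as well, so it holds no ball. That leaves A, which I'll confirm while holding it.

```bash
python3 -m jog '[[[0,0,0],[0,0.05,0]],[[0,0,0],[0,0.05,0]],[[0,0,0],[0,0.05,0]]]' >/dev/null
python3 -m jog '[[[0,0,0.04],[0,0,0]],[[0,0,0.07],[0,0,0]],[[0,0,0.08],[0,0,0]],[[0,0,0.08],[0,0,0]]]'
python3 -m jog '[[[0,0,0],[0,0,0]],[[0,0,0],[0,0,0]],[[0,0,0],[0,0,0]],[[0,0,0],[0,0,0]]]' 1
python3 -m jog '[[[0,0,-0.05],[0,0,0]],[[0,0,-0.1],[0,0,0]],[[0,0,-0.14],[0,0,0]],[[0,0,-0.14],[0,0,0]]]'
python3 -c "
from h import *
go(.544,.339,.165,.037)"
```

```text
t: 26.75
tool_pos: [0.5096, 0.1202, 0.0267]
tool_rot: [0.521, -3.097, 0.002]
contact_force: [-8.1, -2.3, 7.6]
opening: 0.0593
grip_force: 81.1
t: 27.15
tool_pos: [0.5099, 0.1202, 0.0254]
tool_rot: [-0.521, 3.097, -0.002]
contact_force: [0.5, 0.3, -0.1]
opening: 0.0855
grip_force: 0.0
t: 27.55
tool_pos: [0.514, 0.1208, 0.173]
tool_rot: [-0.519, 3.085, -0.003]
contact_force: [0.6, -0.4, 0.7]
opening: 0.0858
grip_force: 0.0
shift [-0.0996  0.1964  0.0085] turn [-0.0024  0.0137  0.2963] q6 -1.8134572479932525 pos [0.514  0.1208 0.173 ] t 27.55
```

```bash
python3 -m jog '[[[-0.102,0.196,0],[0,0,0.296]],[[-0.102,0.196,0],[0,0,0.296]],[[-0.102,0.196,0],[0,0,0.296]],[[-0.102,0.196,0],[0,0,0.296]],[[-0.102,0.196,0],[0,0,0.296]]]' >/dev/null
python3 -m jog '[[[0,0,0],[0,0,0]],[[0,0,0],[0,0,0]],[[0,0,0],[0,0,0]]]' >/dev/null
python3 -c "
from h import *
go(.544,.339,.024,.037)"
```

```text
shift [-0.0028  0.0014  0.1399] turn [-0.0019 -0.0014 -0.0007] q6 -1.1650791048336397 pos [0.5415 0.3378 0.1639] t 28.35
```

```bash
python3 -m jog '[[[0,0.001,0.05],[0,0,0]],[[-0.001,0.001,0.1],[0,0,0]],[[-0.002,0.001,0.13],[0,0,0]],[[-0.002,0.001,0.139],[0,0,0]]]'
python3 -m jog '[[[0,0,0],[0,0,0]],[[0,0,0],[0,0,0]],[[0,0,0],[0,0,0]],[[0,0,0],[0,0,0]],[[0,0,0],[0,0,0]]]' 0 70
python3 -m jog '[[[0,0,-0.04],[0,0,0]],[[0,0,-0.08],[0,0,0]],[[0,0,-0.08],[0,0,0]]]' >/dev/null
python3 -m jog '[[[0,0,0],[0,0.15,0]],[[0,0,0],[0,0.3,0]],[[0,0,0],[0,0.3,0]],[[0,0,0],[0,0.3,0]],[[0,0,0],[0,0.3,0]]]' >/dev/null; python3 av.py
python3 -m jog '[[[0,0,0],[0,0,0]]]' >/dev/null; python3 av.py
python3 -m jog '[[[0,0,0],[0,0,0]]]' >/dev/null; python3 av.py A+.3
python3 -m jog '[[[0,0,0],[0,-0.06,0]],[[0,0,0],[0,-0.12,0]],[[0,0,0],[0,-0.18,0]],[[0,0,0],[0,-0.22,0]],[[0,0,0],[0,-0.25,0]]]' >/dev/null
python3 -m jog '[[[0,0,0],[0,0,0]],[[0,0,0],[0,0,0]],[[0,0,0],[0,0,0]]]' >/dev/null; python3 av.py
python3 -m jog '[[[0,0,0],[0,0,0]]]' >/dev/null; python3 av.py
python3 -m jog '[[[0,0,0],[0,0,0]]]' >/dev/null; python3 av.py
python3 -m jog '[[[0,0,0],[0,0,0]]]' >/dev/null; python3 av.py A+.05
python3 -m jog '[[[0,0,0],[0,-0.15,0]],[[0,0,0],[0,-0.3,0]],[[0,0,0],[0,-0.35,0]],[[0,0,0],[0,-0.35,0]],[[0,0,0],[0,-0.35,0]]]' >/dev/null; python3 av.py
python3 -m jog '[[[0,0,0],[0,0,0]]]' >/dev/null; python3 av.py
python3 -m jog '[[[0,0,0],[0,0,0]]]' >/dev/null; python3 av.py A-.3
python3 -m jog '[[[0,0,0],[0,0.06,0]],[[0,0,0],[0,0.12,0]],[[0,0,0],[0,0.18,0]],[[0,0,0],[0,0.22,0]],[[0,0,0],[0,0.25,0]]]' >/dev/null
python3 -m jog '[[[0,0,0],[0,0,0]],[[0,0,0],[0,0,0]],[[0,0,0],[0,0,0]]]' >/dev/null; python3 av.py
python3 -m jog '[[[0,0,0],[0,0,0]]]' >/dev/null; python3 av.py
python3 -m jog '[[[0,0,0],[0,0,0]]]' >/dev/null; python3 av.py
python3 -m jog '[[[0,0,0],[0,0,0]]]' >/dev/null; python3 av.py A-.05; python3 rd.py
```

```text
t: 28.75
tool_pos: [0.5406, 0.3367, 0.0206]
tool_rot: [0.055, -3.133, 0.008]
contact_force: [-1.3, -0.4, -0.4]
opening: 0.0854
grip_force: 0.0
t: 29.25
tool_pos: [0.5452, 0.3403, 0.0281]
tool_rot: [-0.058, 3.138, -0.0]
contact_force: [0.1, -2.2, 5.6]
opening: 0.0592
grip_force: 77.7
A+.3 mean My,Fz,tilt [-0.2776 -1.1653 -0.2946] sd [0.288  4.1206] n 3 t 30.25
A+.05 mean My,Fz,tilt [ 0.4632 -4.0013 -0.0506] sd [0.114 0.595] n 4 t 31.35
A-.3 mean My,Fz,tilt [-0.0611 -4.2634  0.2948] sd [0.4722 0.5463] n 3 t 32.05
A-.05 mean My,Fz,tilt [-0.0583 -6.3661  0.0497] sd [0.2143 1.6465] n 4 t 33.15
  t 33.15 pos [0.5435 0.34   0.1056] F [-0.7347  0.7249 -6.9054] M [0.2312 0.2129 0.0856] Mtool [-0.243   0.204  -0.0739] rot [-0.0578  3.0914 -0.0002]
```

Those readings are erratic, so something may have slipped. I'll look.

```bash
python3 - <<'E'
from h import *
a=optics.get_image("wrist")["image"];b=optics.get_image("scene")["image"][170:384,180:440]
b=cv2.resize(b,None,fx=1.5,fy=1.5,interpolation=cv2.INTER_CUBIC)
I=np.zeros((384,800,3),np.uint8);I[:,:400]=cv2.resize(a,(400,300))[0:300].shape and 0
I[:300,:400]=cv2.resize(a,(400,300));I[:321,405:795]=b[:, :390];cv2.imwrite("pics/w4.png",I)
E
python3 rd.py
```

```text
t 33.25 pos [0.5435 0.34   0.1057] F [ 1.3325  0.1615 -5.2734] M [-0.1377  0.6844  0.0568] Mtool [ 0.1091  0.689  -0.063 ] rot [-0.0576  3.0914 -0.0002]
```

View pics/w4.png

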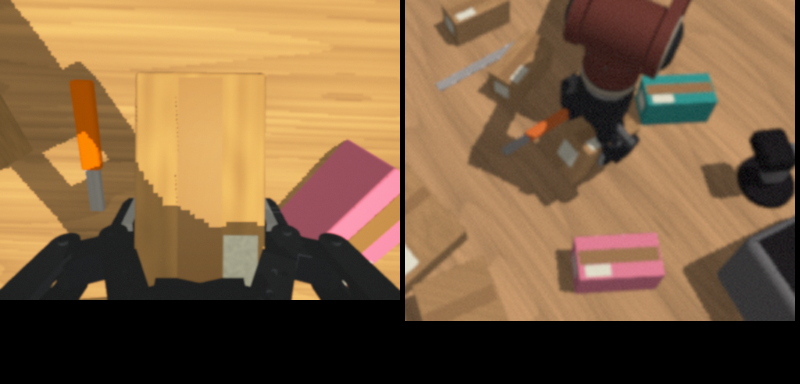

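Left: A is held squarely between the fingers, top at (200,170). Right: it's off the bench and touching nothing at (575,150). Next, a few readings at rest to see whether the ball is rattling.

```bash
for i in 1 2 3 4; do python3 -m jog '[[[0,0,0],[0,0,0]]]' >/dev/null; python3 rd.py; done
python3 -m jog '[[[0,0,0],[0,0.05,0]],[[0,0,0],[0,0.05,0]]]'; python3 rd.py
```

```text
t 33.35 pos [0.5437 0.34   0.1057] F [ 1.0855  0.6534 -4.5847] M [ 0.0643 -0.0567  0.0352] Mtool [-0.0638 -0.0591 -0.032 ] rot [-0.0577  3.0911 -0.0003]
  t 33.45 pos [0.5437 0.3399 0.1056] F [-1.9531 -4.0237 -3.1877] M [-0.2171 -0.5724  0.2214] Mtool [ 0.227  -0.5642 -0.2322] rot [-0.0575  3.0914 -0.0005]
  t 33.55 pos [0.5436 0.3399 0.1056] F [-0.1478 -2.2847 -5.7017] M [-0.1098 -0.7604 -0.1575] Mtool [ 0.1457 -0.7556  0.1513] rot [-0.0577  3.0915 -0.0003]
  t 33.65 pos [0.5436 0.34   0.1056] F [ 4.3152  1.8942 -6.0775] M [ 0.2575  0.118  -0.2375] Mtool [-0.2497  0.1086  0.25  ] rot [-0.0573  3.0917 -0.0001]
t: 33.85
tool_pos: [0.5446, 0.3399, 0.1058]
tool_rot: [-0.058, 3.141, -0.002]
contact_force: [-2.0, -0.7, -7.7]
opening: 0.0592
grip_force: 93.9
  t 33.85 pos [0.5446 0.3399 0.1058] F [-1.9931 -0.7309 -7.6651] M [-0.5061 -0.0557  0.1168] Mtool [ 0.5077 -0.0372 -0.117 ] rot [-0.0575  3.1406 -0.0015]
```

```bash
python3 -m jog '[[[0,0,0],[0,0,0]],[[0,0,0],[0,0,0]]]' 0 45; python3 rd.py; for i in 1 2 3; do python3 -m jog '[[[0,0,0],[0,0,0]]]' >/dev/null; python3 rd.py; done
```

```text
t: 34.05
tool_pos: [0.5434, 0.3399, 0.1054]
tool_rot: [0.059, -3.141, 0.002]
contact_force: [-3.9, -3.1, -3.9]
opening: 0.0591
grip_force: 96.3
  t 34.05 pos [0.5434 0.3399 0.1054] F [-3.8678 -3.1021 -3.9202] M [-0.4663 -0.3486  0.1763] Mtool [ 0.479  -0.3313 -0.1757] rot [ 0.0585 -3.1406  0.0021]
  t 34.15 pos [0.5434 0.3399 0.1055] F [ 2.3308 -2.4616 -6.6948] M [-0.1366 -0.4624  0.1473] Mtool [ 0.1538 -0.4572 -0.1467] rot [ 0.0587 -3.1408  0.0019]
  t 34.25 pos [0.5435 0.34   0.1056] F [ 2.0346  2.901  -7.8566] M [-0.4673  1.0783 -0.0454] Mtool [0.4267 1.095  0.0441] rot [-0.0588  3.141  -0.0018]
  t 34.35 pos [0.5435 0.3399 0.1056] F [ 0.3088 -0.436  -5.2983] M [-0.0425 -2.357   0.0486] Mtool [ 0.1305 -2.3538 -0.0457] rot [ 0.0587 -3.1407  0.0019]
```

The grip itself is chattering. I'll set A down, release, regrip more lightly and repeat the test.

```bash
python3 -m jog '[[[0,0,0.04],[0,0,0]],[[0,0,0.07],[0,0,0]],[[0,0,0.08],[0,0,0]],[[0,0,0.08],[0,0,0]]]'
python3 -m jog '[[[0,0,0],[0,0,0]],[[0,0,0],[0,0,0]],[[0,0,0],[0,0,0]]]' 1
python3 -m jog '[[[0,0,0],[0,0,0]],[[0,0,0],[0,0,0]],[[0,0,0],[0,0,0]],[[0,0,0],[0,0,0]],[[0,0,0],[0,0,0]]]' 0 60
python3 -m jog '[[[0,0,-0.04],[0,0,0]],[[0,0,-0.08],[0,0,0]],[[0,0,-0.08],[0,0,0]]]' ; python3 rd.py
python3 -m jog '[[[0,0,0],[0,0.15,0]],[[0,0,0],[0,0.3,0]],[[0,0,0],[0,0.3,0]],[[0,0,0],[0,0.3,0]],[[0,0,0],[0,0.3,0]]]' >/dev/null; python3 rd.py
python3 -m jog '[[[0,0,0],[0,-0.06,0]],[[0,0,0],[0,-0.12,0]],[[0,0,0],[0,-0.18,0]],[[0,0,0],[0,-0.22,0]],[[0,0,0],[0,-0.25,0]]]' >/dev/null
python3 -m jog '[[[0,0,0],[0,0,0]],[[0,0,0],[0,0,0]]]' >/dev/null; python3 av.py
python3 -m jog '[[[0,0,0],[0,0,0]]]' >/dev/null; python3 av.py
python3 -m jog '[[[0,0,0],[0,0,0]]]' >/dev/null; python3 av.py A+.05; python3 rd.py
```

```text
t: 34.75
tool_pos: [0.5471, 0.3408, 0.0282]
tool_rot: [-0.058, 3.135, 0.002]
contact_force: [1.3, 1.2, -1.0]
opening: 0.0589
grip_force: 95.0
t: 35.05
tool_pos: [0.5434, 0.3399, 0.0259]
tool_rot: [0.059, -3.141, 0.002]
contact_force: [0.4, -0.3, -0.1]
opening: 0.0853
grip_force: 0.0
t: 35.55
tool_pos: [0.5437, 0.3401, 0.0258]
tool_rot: [0.058, -3.141, 0.001]
contact_force: [0.4, 1.6, 1.7]
opening: 0.0594
grip_force: 67.2
t: 35.85
tool_pos: [0.547, 0.3414, 0.1116]
tool_rot: [-0.058, 3.132, 0.004]
contact_force: [1.2, 0.3, -2.6]
opening: 0.0594
grip_force: 68.9
  t 35.85 pos [0.547  0.3414 0.1116] F [ 1.1842  0.2974 -2.5556] M [ 0.0797 -0.1904  0.0338] Mtool [-0.0729 -0.1931 -0.0336] rot [-0.0584  3.1319  0.0043]
  t 36.35 pos [0.5426 0.3397 0.1047] F [-3.8567  1.3075 -4.6408] M [ 0.0089 -0.6909  0.0688] Mtool [ 0.0363 -0.6908 -0.0594] rot [ 0.0529 -2.8406  0.0107]
A+.05 mean My,Fz,tilt [ 0.0714 -4.7115 -0.0504] sd [0.4658 0.3672] n 3 t 37.25
  t 37.25 pos [0.5439 0.3398 0.1055] F [-0.4945  0.2562 -4.918 ] M [ 0.3162 -0.4633  0.0911] Mtool [-0.294  -0.4748 -0.1055] rot [ 0.057  -3.0905  0.0032]
```

Elimination is firm: B and C are linear with no ball step. A alone swings about 0.14 N m too little for its weight, and it rattles. A goes to the tray.

```bash
python3 -m jog '[[[0,0,-0.04],[0,-0.05,0]],[[0,0,-0.06],[0,-0.05,0]],[[0,0,-0.06],[0,-0.05,0]],[[0,0,-0.06],[0,-0.05,0]]]'
python3 -c "
from h import *
go(.555,-.315,.165,-.141)"
```

```text
t: 37.65
tool_pos: [0.5469, 0.34, 0.1652]
tool_rot: [0.058, -3.141, 0.002]
contact_force: [-0.7, 0.1, -5.2]
opening: 0.0596
grip_force: 81.3
shift [ 0.0161 -0.6549  0.001 ] turn [-0.0011 -0.0003  0.178 ] q6 -1.1664581620512668 pos [0.5469 0.34   0.1652] t 37.65
```

```bash
python3 -m jog '[[[0.005,-0.2,0],[0,0,0.05]],[[0.005,-0.2,0],[0,0,0.05]],[[0.005,-0.2,0],[0,0,0.05]],[[0.005,-0.2,0],[0,0,0.05]],[[0.006,-0.24,0],[0,0,0.06]]]'
python3 -c "
from h import *
go(.555,-.315,.165,-.141)"
```

```text
t: 38.15
tool_pos: [0.5479, 0.0974, 0.1629]
tool_rot: [-0.038, -3.136, 0.003]
contact_force: [1.9, -1.3, -9.0]
opening: 0.059
grip_force: 83.3
shift [-0.017  -0.4121 -0.0014] turn [-0.0022 -0.0048  0.117 ] q6 -1.503351680701746 pos [0.5479 0.0974 0.1629] t 38.15
```

```bash
python3 -m jog '[[[-0.01,-0.24,0],[0,0,0.06]],[[-0.01,-0.24,0],[0,0,0.06]],[[-0.01,-0.24,0],[0,0,0.06]],[[-0.01,-0.24,0],[0,0,0.06]],[[-0.01,-0.24,0],[0,0,0.06]]]' >/dev/null
python3 -c "
from h import *
go(.555,-.315,.165,-.141)"
```

```text
shift [-0.0169 -0.1717 -0.0016] turn [-0.0005 -0.0039  0.0566] q6 -1.868089361371331 pos [ 0.5526 -0.1425  0.1634] t 38.65
```

```bash
python3 -m jog '[[[-0.017,-0.172,0],[0,0,0.057]],[[-0.017,-0.172,0],[0,0,0.057]],[[-0.017,-0.172,0],[0,0,0.057]],[[-0.017,-0.172,0],[0,0,0.057]],[[-0.017,-0.172,0],[0,0,0.057]]]' >/dev/null
python3 -m jog '[[[0,0,0],[0,0,0]],[[0,0,0],[0,0,0]],[[0,0,0],[0,0,0]]]' >/dev/null
python3 - <<'E'
from h import *
go(.555,-.315,.031,-.141)
b=optics.get_image("top")["image"][90:250,130:460]
a=optics.get_image("wrist")["image"]
I=np.zeros((580,660,3),np.uint8);I[:320,:660]=cv2.resize(b,(660,320));I[320:,:346]=cv2.resize(a,(346,260));cv2.imwrite("pics/w5.png",I)
E
```

```text
shift [ 0.0012 -0.0038  0.1346] turn [-0.0004 -0.0011  0.0029] q6 -2.058476099247848 pos [ 0.5569 -0.3114  0.1656] t 39.45
```

View pics/w5.png

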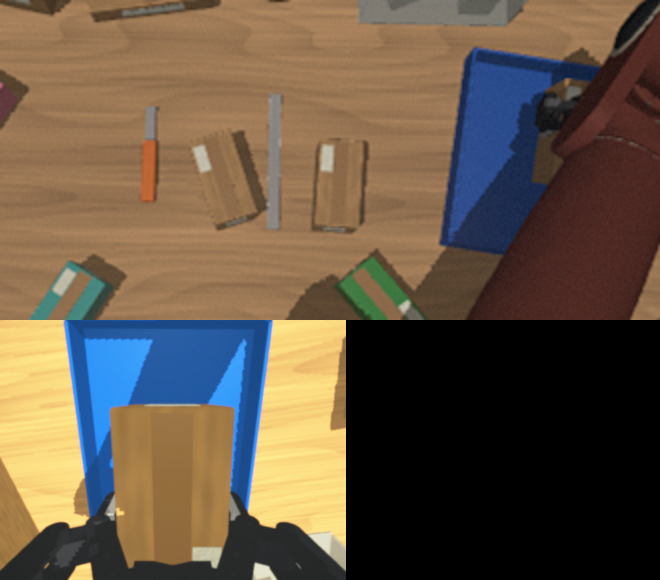

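The carton is centred over the tray in the wrist view. B (225,180) and C (340,185) stand where they were. Lowering.

```bash
python3 -m jog '[[[0,-0.004,0.05],[0,0,0]],[[0,-0.004,0.09],[0,0,0]],[[0,-0.004,0.12],[0,0,0]],[[0,-0.004,0.13],[0,0,0]],[[0,-0.004,0.134],[0,0,0]]]'
python3 -m jog '[[[0,0,0],[0,0,0]],[[0,0,0],[0,0,0]]]'
```

```text
t: 40.05
tool_pos: [0.5561, -0.3162, 0.0331]
tool_rot: [-0.218, -3.131, -0.0]
contact_force: [-5.1, 4.0, 6.5]
opening: 0.0593
grip_force: 82.7
t: 40.25
tool_pos: [0.5577, -0.3181, 0.0342]
tool_rot: [0.219, 3.13, -0.006]
contact_force: [-0.1, -0.2, -4.6]
opening: 0.0592
grip_force: 82.0
```

```bash
python3 -m jog '[[[0,0,0.002],[0,0,0]],[[0,0,0.003],[0,0,0]],[[0,0,0.003],[0,0,0]]]'
python3 -m jog '[[[0,0,0],[0,0,0]],[[0,0,0],[0,0,0]],[[0,0,0],[0,0,0]],[[0,0,0],[0,0,0]]]' 1
python3 -m jog '[[[0,0,-0.03],[0,0,0]],[[0,0,-0.08],[0,0,0]],[[0,0,-0.13],[0,0,0]],[[0,0,-0.18],[0,0,0]],[[0,0,-0.18],[0,0,0]]]'
python3 - <<'E'
from h import *
b=optics.get_image("scene")["image"]
a=optics.get_image("wrist")["image"]
I=np.zeros((600,800,3),np.uint8);I[:384,:512]=b;I[384:,:288]=cv2.resize(a,(288,216))
t=optics.get_image("top")["image"][90:250,130:460];I[384:384+160,300:630]=t;cv2.imwrite("pics/w6.png",I)
E
```

```text
t: 40.55
tool_pos: [0.5582, -0.3182, 0.0333]
tool_rot: [0.219, 3.131, -0.005]
contact_force: [-1.7, 2.0, 9.1]
opening: 0.0595
grip_force: 83.2
t: 40.95
tool_pos: [0.5563, -0.3172, 0.0293]
tool_rot: [-0.22, -3.134, 0.002]
contact_force: [0.4, -0.4, -0.8]
opening: 0.0856
grip_force: 0.0
t: 41.45
tool_pos: [0.5602, -0.3197, 0.22]
tool_rot: [0.218, 3.12, -0.016]
contact_force: [0.9, -1.0, 0.9]
opening: 0.0852
grip_force: 0.0
```

View pics/w6.png

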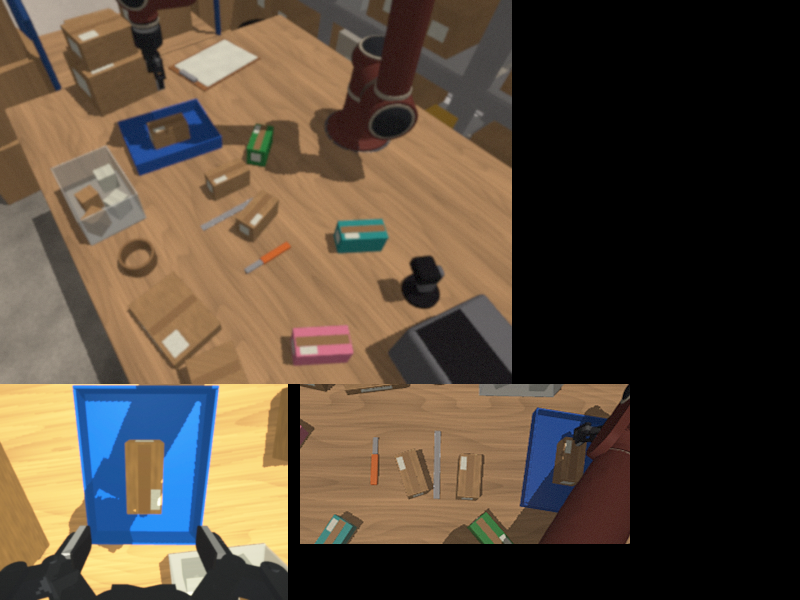

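Carton A stands upright on the tray floor at scene (170,130). The other two are upright on the bench at (228,180) and (258,216), and the gripper is clear.

```bash
python3 -c "
from station import job
print(job.finish_job())"
```

```text
the job is handed in; nothing more can be done
None
```

I handed the job in at about 42 s, with carton_a upright in the blue tray and the other two back upright at their places. I picked A mainly by elimination, because B and C tested clearly ball-free. A's first tilt test was consistent with a ball, but its repeat readings were too noisy to confirm it directly.

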